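# Pack the sensor kit into its case

### The arm

A 6-joint arm with a two-finger parallel gripper is mounted at the origin on the work surface. World frame = base frame: x ahead of the robot, y to its left, z up, the work surface at z = 0. Lengths are in mm, angles in rad, forces in N, time in s.
With the tool pointing down it reaches from about 350 to 975 mm from the base axis. Payload 7.1 kg.
Tool frame: the origin (TCP) lies at the very end of the fingers, on their centre line; the grasp point (between the pads) lies 19 mm behind it (ctrl.pinch_z is the z of the grasp point in the tool frame, in mm); z points along the fingers, y is the direction in which the jaws open and shut (so a half turn about z gives the same grasp; the last joint's range is limited). The gripper opens to 88 mm and grips with 3 to 60 N. Pads are 20 mm wide; open, the fingers measure 115 mm over their backs; the gripper's body (75 mm by 178 mm) begins 61 mm behind the grasp point.
Start: joints at [-1.315, 0.423, 1.63, -0, 1.089, -0.019], TCP at [169.615, -601.528, 222.675] pointing down, gripper open.
Joint ranges: [-3, 3], [-0.9, 2.11], [0.09, 2.58], [-1.31, 4.45], [0.11, 2.69], [-2.54, 2.54]. Speed limits (rad/s): [2.39, 2.39, 3.01, 3.14, 3.14, 3.14].

### API

Orientations are given as a rotation vector (axis times angle).
In Python, from workcell import get_obs, optics, ctrl gives the robot as it stands.
- The arm moves only by the shell command python3 -m jog 'ROWS'. ROWS is a JSON object of lists of equal length, an entry for each row: "delta_rot": the turn, a rotation vector about the tool's x, y, z in rad, a list of three; "translation": the shift along the tool's x, y, z in mm, a list of three; "hand": the opening, from -1 (shut) to 1 (fully open). In form: {"delta_rot": [[rx, ry, rz], ...], "translation": [[x, y, z], ...], "hand": [hand, ...]}. A call has 1 to 5 rows; each row is the pose to reach, as a shift and turn from the pose commanded when the call began, along the tool's axes at that moment; what a row does not reach only later rows make up. A row lasts 1/10 s, in which the tool goes at most 50 mm and 8.59 degrees, less where a joint would pass 70% of its speed; a pose out of reach is approached as far as the arm can. A call with a gripper value outside its range is refused whole. The fingers move at their own pace and stop on an object; the grip force is fixed at half the most. Time passes only in rows, so rows that repeat a pose let the fingers close. It gives the time, the measured TCP pose, the force and the opening at its end, in the units of the state.
- get_obs(): the state, without advancing time (a new reading comes with each control period).
- optics.get_image(name): name is "side" or "top"; returns the picture (400x640x3 uint8, red, green, blue); there is no depth.
- optics.calibration(name): a dict with "intrinsics" (3x3 intrinsics, pixels), "cam_to_world" (4x4, takes a point from camera to world coordinates). Camera axes: x right, y up, looking along -z (the intrinsics and any distortion apply to the point x, -y, -z); pixel columns grow to the right and rows downward; lengths in mm; the calibration is good to about 2 mm. A picture is of the moment at which its call begins. calibration takes no time and is no camera call.
- ctrl.close_job(): hands the job in, once; it reports no verdict.
The state is a dict: "t": time; "qpos": joint angles; "qvel": joint speeds; "joint_torque": joint torques, N m; "ee_pos": TCP position; "orientation": TCP orientation; "ft_force": force on the tool from outside, world axes, zero at the start; "moment": the same for the moment, N m; "width": finger opening in mm.
Only numpy, scipy, OpenCV 4.12 (cv2) and the standard library are available. Lean on these libraries where they do the work, as an engineer would, in place of code of your own. Each camera call takes 0.05 s, during which the arm holds its last target. There are 200 camera calls.

### The job

Pack the sensor kit: slide each aluminium plate along its groove until it sticks out over the rack's front edge, where it can be gripped, and lay it flat in the wide bay of the orange case (they may lie on one another). Lift every sensor pot up and off its fork and stand it upright in the narrow bay. Leave the mug, the tape and the battery where they are.

Things in the scene. Friction and masses are not known exactly. Their poses are not given: they have to be found in the camera images.
- rack: Fixed grey block, 190 mm long (its x) by 184 mm wide (its y), with three straight grooves along x side by side in its top, open at both ends. Groove floors are 60 mm above the bench and 48 mm wide; their middles lie at y = -58, 0 and +58 mm. The aluminium ribs between and outside them are 10 mm wide and rise 6 mm above the groove floor, so fingers cannot get down beside a plate that lies in a groove. Origin: centre of its underside; its -x end faces roughly towards the robot.
- rack_edge (a point): Middle of the rack's front edge (its -x end), at groove floor height, 60 mm above the bench and 95 mm from the rack's origin. Below it the front face drops straight to the bench, with nothing in front.
- stand: Fixed stand: steel foot 150 x 200 mm, 12 mm thick, a post at its back carrying a level wooden bar 190 mm long (front face 46 mm behind the origin, towards +x, top at 158 mm), and on the bar two forks side by side (110 mm apart along y) that point along -x, towards the robot. Origin: centre of its underside.
- fork_left (a point): Seat of the left fork (stand y = +55 mm), at the top of its prongs, 154 mm above the bench. A fork is two level round prongs 8 mm thick, 30 mm apart centre to centre (22 mm free between) along the stand's y; they end 39 mm in front of this point (towards the stand's -x) in upturned tips 14 mm higher than the seat.
- fork_right (a point): The same for the right fork (stand y = -55 mm).
- case: Loose open orange case, 220 mm (its x) by 225 mm (its y), 48 mm high, 2.5 kg, divided by a black wall along x into a wide bay (+y side) and a narrow bay (-y side). Walls 5 mm thick, floor 8 mm thick, walls rise 40 mm above the floor. Origin: centre of its underside.
- plate_bay (a point): Centre of the floor of the wide bay (210 mm along the case's x, 130 mm along y).
- pot_bay (a point): Centre of the floor of the narrow bay (210 mm along the case's x, 80 mm along y); two pots stand here one behind the other along x.
- plate1: Flat bare aluminium plate, 140 mm (its x) by 40 mm (its y), 5 mm thick, about 80 g, lying flat in a groove of the rack; may be absent. Origin: centre of its underside. Pressed from above by a fingertip (some 5 to 20 N) it slides along with the finger (metal slides easily in the groove, friction about 0.3). It stays flat while less than half of it sticks out.
- plate2: Flat bare aluminium plate, 140 mm (its x) by 40 mm (its y), 5 mm thick, about 80 g, lying flat in a groove of the rack; may be absent. Origin: centre of its underside. Pressed from above by a fingertip (some 5 to 20 N) it slides along with the finger (metal slides easily in the groove, friction about 0.3). It stays flat while less than half of it sticks out.
- plate3: Flat bare aluminium plate, 140 mm (its x) by 40 mm (its y), 5 mm thick, about 80 g, lying flat in a groove of the rack; may be absent. Origin: centre of its underside. Pressed from above by a fingertip (some 5 to 20 N) it slides along with the finger (metal slides easily in the groove, friction about 0.3). It stays flat while less than half of it sticks out.
- pot1: Steel sensor pot: cylinder 56 mm across and 60 mm tall, above it a neck 14 mm thick, and on top a black round knob 50 mm across, 14 mm high, whose underside is 95 mm and top 109 mm above the pot's foot; about 300 g. It hangs upright, neck between the prongs of a fork, knob resting on them. The prongs leave it about 27 mm of upward play; it must rise over the tips (14 mm) and go out forwards. Origin: centre of its foot.
- pot2: Steel sensor pot: cylinder 56 mm across and 60 mm tall, above it a neck 14 mm thick, and on top a black round knob 50 mm across, 14 mm high, whose underside is 95 mm and top 109 mm above the pot's foot; about 300 g. It hangs upright, neck between the prongs of a fork, knob resting on them. The prongs leave it about 27 mm of upward play; it must rise over the tips (14 mm) and go out forwards. Origin: centre of its foot.
- mug: White mug, 80 mm across, 90 mm high, bystander. Origin: centre of its foot.
- tape: Grey ring, a roll of tape, 100 mm across, 45 mm high, bystander. Origin: centre of its underside.
- battery: Black box, a battery, 70 x 110 x 60 mm, bystander. Origin: centre of its underside.

How it is judged:
By the outcome, as a careful person would: the job done as asked, in the order asked, and still so for the second after the job is handed in, with the robot touching nothing.
Of plate1, plate2, plate3 only 2 to 3 are there at a start; the rules pass over those that are not, and their reading is None.
At some moment in a run one of plate1, plate2, plate3, case may be knocked a few centimetres aside while the robot is not near it.
It also fails if it takes over 210 s, if anything falls off the work surface, if the arm or the gripper's body presses on something with over 40 N, if the wrist force passes 120 N, or if a joint passes its speed limit or range.

## Working session

There is one attempt and no reset: what is moved stays moved. The work goes in short steps, Python scripts to look and compute and a shell command to move; the robot and the scene stay as the last step left them, time stands still between calls to the robot, and variables do not carry over. Pictures are saved under pics/ and viewed, about 12 in all and at most 16, crops included, and the job is handed in when it is done.

```bash
ls; mkdir -p pics
python3 - <<'E'
from workcell import get_obs, optics, ctrl
import cv2, numpy as np
for n in ("top","side"):
    cv2.imwrite(f"pics/{n}0.png",optics.get_image(n)[:,:,::-1]); c=optics.calibration(n)
    print(n,np.round(c["intrinsics"],1).tolist(),np.round(c["cam_to_world"],3).tolist(),[k for k in c])
o=get_obs();print({k:np.round(v,3).tolist() for k,v in o.items()},ctrl.pinch_z)
E
```

```text
pics
top [[412.6, 0.0, 323.1], [0.0, 412.6, 203.1], [0.0, 0.0, 1.0]] [[-0.007, 0.994, -0.11, 500.188], [-1.0, -0.005, 0.024, 12.8], [0.023, 0.11, 0.994, 1059.503], [0.0, 0.0, 0.0, 1.0]] ['intrinsics', 'cam_to_world']
side [[395.6, 0.0, 316.8], [0.0, 395.6, 192.9], [0.0, 0.0, 1.0]] [[-0.922, 0.232, -0.309, 244.576], [-0.386, -0.563, 0.731, 818.669], [-0.004, 0.793, 0.609, 786.36], [0.0, 0.0, 0.0, 1.0]] ['intrinsics', 'cam_to_world']
{'t': 0.1, 'qpos': [-1.315, 0.424, 1.631, 0.0, 1.089, -0.019], 'qvel': [-0.001, -0.001, -0.002, 0.0, -0.0, 0.002], 'joint_torque': [-0.001, -54.561, -27.432, 0.064, 0.019, -0.0], 'ee_pos': [169.495, -601.031, 221.98], 'orientation': [-3.111, -0.43, 0.0], 'ft_force': [0.287, -0.237, 0.235], 'moment': [0.005, -0.043, -0.012], 'width': 87.878} -18.700000000000003
```

View pics/top0.png

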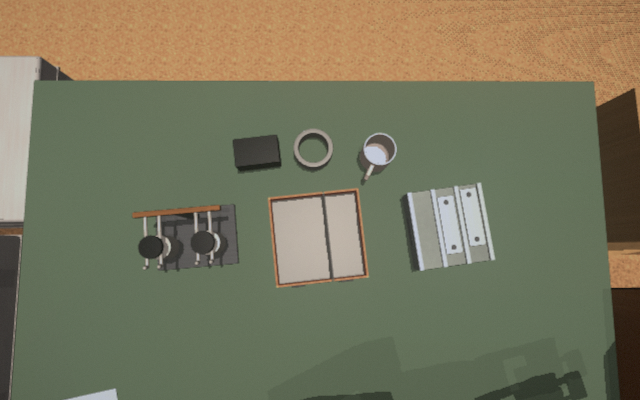

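View pics/side0.png

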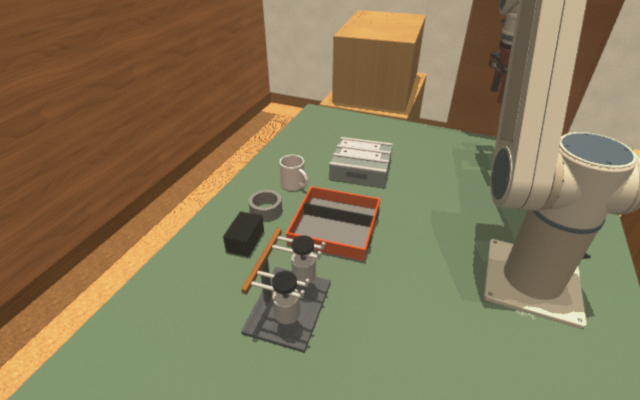

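The top view shows the rack on the right, around (450,227), with plates in the middle and right grooves only. The case is at about (318,238) with its wide bay on the left. The two pot knobs are at about (151,247) and (204,243).

```bash
cat > h.py <<'E'
import cv2, numpy as np
from scipy.spatial.transform import Rotation as R
from workcell import get_obs, optics, ctrl
def ray(n,uv):
    c=optics.calibration(n);K=np.array(c["intrinsics"]);T=np.array(c["cam_to_world"])
    d=np.array([(uv[0]-K[0,2])/K[0,0],-(uv[1]-K[1,2])/K[1,1],-1]);return T[:3,3],T[:3,:3]@d
def pt(n,uv,z):
    o,d=ray(n,uv);return (o+d*(z-o[2])/d[2])[:2]
def rect(n,mask,z):
    cs,_=cv2.findContours(mask.astype(np.uint8),cv2.RETR_EXTERNAL,cv2.CHAIN_APPROX_NONE)
    out=[]
    for c in sorted(cs,key=cv2.contourArea,reverse=True)[:3]:
        if cv2.contourArea(c)<60: continue
        w=np.array([pt(n,p[0],z) for p in c],np.float32)
        r=cv2.minAreaRect(w); out.append((np.round(r[0]),np.round(r[1]),round(r[2],1)))
    return out
def loc(im,x0,y0,x1,y1,f):
    m=np.zeros(im.shape[:2],bool);m[y0:y1,x0:x1]=f(im[y0:y1,x0:x1].astype(int));return m
def go(x,y,z,yaw=None):
    """shift in the tool's axes to a world TCP point"""
    o=get_obs();A=R.from_rotvec(o["orientation"]);d=A.inv().apply(np.array([x,y,z])-o["ee_pos"]);return np.round(d,1)
E
python3 - <<'E'
from h import *
im=cv2.imread("pics/top0.png")[:,:,::-1]
hsv=lambda a:cv2.cvtColor(a.astype(np.uint8),cv2.COLOR_RGB2HSV).astype(int)
org=lambda a:(a[...,0]-a[...,2]>60)&(a[...,0]>110)
print("case",rect("top",loc(im,255,180,380,295,org),48))
print("bar",rect("top",loc(im,120,195,225,222,lambda a:a[...,0]-a[...,2]>40),158))
br=lambda a:(a.min(-1)>165)
print("bright",rect("top",loc(im,400,175,500,280,br),65.5))
print("rack",rect("top",loc(im,400,175,500,280,lambda a:(a.min(-1)>105)),66))
for b in((130,230,170,262),(185,228,222,262)):
    m=loc(im,b[0],b[1],b[2],b[3],lambda a:a.max(-1)<45)
    cs,_=cv2.findContours(m.astype(np.uint8),0,1);c=max(cs,key=cv2.contourArea);(u,v),r=cv2.minEnclosingCircle(c)
    print("knob",u,v,r,pt("top",(u,v),168),r*2*890/412)
a=cv2.resize(im[175:280,400:505],None,fx=5,fy=5,interpolation=2);b=cv2.resize(im[195:275,120:250],None,fx=525/80,fy=525/80,interpolation=2)[:,:]
cv2.imwrite("pics/c1.png",a[:,:,::-1]);cv2.imwrite("pics/c2.png",b[:,:800,::-1])
E
```

```text
case [(array([525.,  48.]), array([220., 134.]), 5.9), (array([537., -67.]), array([220.,  85.]), 5.8)]
bar [(array([585., 312.]), array([ 12., 188.]), 5.0)]
bright [(array([ 558., -319.]), array([141.,  39.]), 7.6), (array([ 577., -376.]), array([140.,  39.]), 7.9), (array([ 542., -235.]), array([188.,  10.]), 7.5)]
rack [(array([ 554., -321.]), array([194., 187.]), 7.7)]
knob 157.0 246.0 9.055485725402832 [509.04827476 345.60217948] 39.123215027225825
knob 211.5 248.5 0.7072067856788635 [502.90787653 230.11680461] 3.0554079575446047
```

View pics/c1.png

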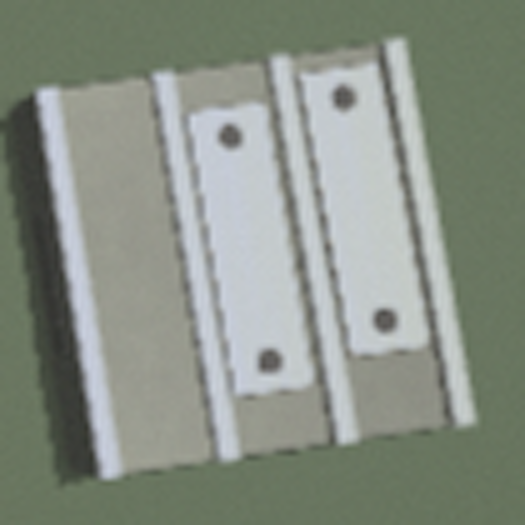

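View pics/c2.png

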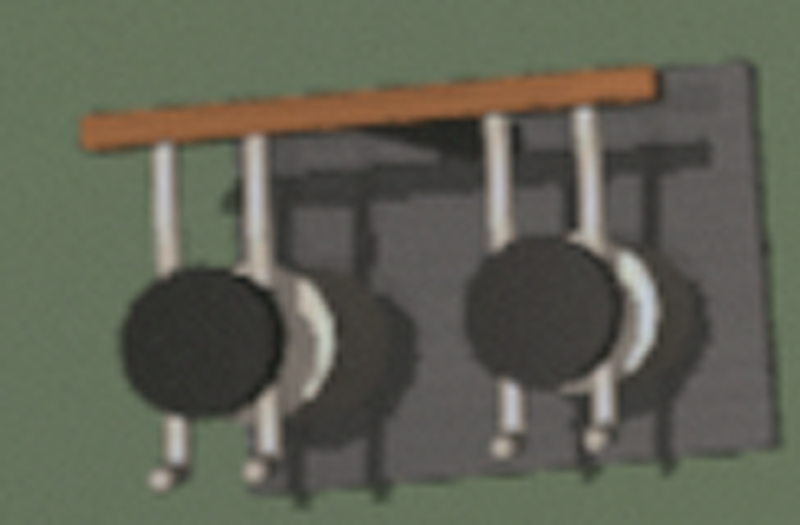

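The crops agree with the given sizes. The rack yaw is about 7.6°, with plates in the middle groove (centre 558,-319) and the right groove (577,-376). The left groove is empty. The knob centres in full-image pixels are (150.8,247.1) and (202.7,242.7).

Run:
```python
from h import *
print([pt("top",u,168).round(1) for u in((150.8,247.1),(202.7,242.7))])
# stand: bar front centre 585,312 yaw 5 ; expected seats = bar centre - (46+6) along x, +-55
a=np.radians(5);X=np.array([np.cos(a),np.sin(a)]);Y=np.array([-X[1],X[0]])
print([(np.array([585,312])-52*X+s*55*Y).round(1) for s in(1,-1)])
o=get_obs();print(R.from_rotvec(o["orientation"]).as_matrix().round(3).tolist(),go(568,-319,150))
```

```text
[array([506.8, 358.6]), array([515.4, 249.1])]
[array([528.4, 362.3]), array([538. , 252.7])]
[[0.962, 0.271, -0.0], [0.271, -0.962, 0.001], [0.0, -0.001, -1.0]] [ 460.1 -163.2   72.2]
```

```bash
python3 -m jog '{"delta_rot":[[0,0,0.07],[0,0,0.141],[0,0,0.141],[0,0,0.141],[0,0,0.141]],"translation":[[46,-16,0],[92,-33,0],[138,-49,0],[184,-65,0],[230,-82,0]],"hand":[-1,-1,-1,-1,-1]}'
python3 - <<'E'
from h import *
print(go(568,-319,110))
E
```

```text
t: 0.6
ee_pos: [370.0, -458.8, 222.5]
orientation: [-3.134, -0.209, 0.0]
ft_force: [-0.1, -0.2, -0.2]
width: 51.4
[ 214.9 -112.2  112.5]
```

```bash
python3 -m jog '{"delta_rot":[[0,0,0],[0,0,0],[0,0,0],[0,0,0],[0,0,0]],"translation":[[43,-22,0],[86,-45,20],[130,-67,50],[173,-90,80],[215,-112,112]],"hand":[-1,-1,-1,-1,-1]}'; python3 -m jog '{"delta_rot":[[0,0,0],[0,0,0],[0,0,0]],"translation":[[0,0,0],[0,0,0],[0,0,0]],"hand":[-1,-1,-1]}'
python3 - <<'E'
from h import *
print(go(568,-319,68)); print(get_obs()["qpos"])
print(R.from_rotvec(get_obs()["orientation"]).as_matrix().round(4).tolist())
cv2.imwrite("pics/t2.png",optics.get_image("top")[150:300,380:580,::-1].repeat(3,0).repeat(3,1))
E
```

```text
t: 1.1
ee_pos: [551.4, -331.1, 123.3]
orientation: [3.134, 0.21, 0.0]
ft_force: [-0.2, -1.0, -0.6]
width: 11.7
t: 1.4
ee_pos: [549.6, -333.2, 124.9]
orientation: [3.134, 0.209, 0.0]
ft_force: [-0.4, -0.9, -0.1]
width: 0.6
[ 20.1 -11.7  56.9]
[-5.63432370e-01  5.65116021e-01  1.65063268e+00 -2.97229346e-04
  9.25398044e-01  8.74274441e-01]
[[0.9911, 0.1329, 0.0003], [0.1329, -0.9911, -0.0004], [0.0002, 0.0005, -1.0]]
```

```bash
python3 -m jog '{"delta_rot":[[0,0,0],[0,0,0],[0,0,0],[0,0,0],[0,0,0]],"translation":[[20,-12,20],[20,-12,40],[20,-12,52],[20,-12,57],[20,-12,57]],"hand":[-1,-1,-1,-1,-1]}'; python3 -m jog '{"delta_rot":[[0,0,0],[0,0,0],[0,0,0],[0,0,0]],"translation":[[0,0,1.5],[0,0,3],[0,0,4],[0,0,4]],"hand":[-1,-1,-1,-1]}';python3 -c "
from h import *;print(get_obs()['ft_force'],go(568,-319,65))"
```

```text
t: 1.95
ee_pos: [567.5, -318.6, 67.3]
orientation: [-3.134, -0.208, 0.001]
ft_force: [-0.1, 0.1, -0.8]
width: 0.6
t: 2.35
ee_pos: [568.7, -318.6, 65.4]
orientation: [3.133, 0.21, 0.002]
ft_force: [-3.7, 0.9, 10.5]
width: 0.4
[-3.66257923  0.92479542 10.51830006] [-0.8  0.3  0.4]
```

```bash
python3 -m jog '{"delta_rot":[[0,0,0],[0,0,0],[0,0,0],[0,0,0],[0,0,0]],"translation":[[-6,0,0],[-14,0,0],[-22,0,0],[-30,0,0],[-38,0,0]],"hand":[-1,-1,-1,-1,-1]}'; python3 -m jog '{"delta_rot":[[0,0,0],[0,0,0],[0,0,0],[0,0,0],[0,0,0]],"translation":[[-8,0,0],[-16,0,0],[-24,0,0],[-32,0,0],[-38,0,0]],"hand":[-1,-1,-1,-1,-1]}'; python3 -m jog '{"delta_rot":[[0,0,0],[0,0,0],[0,0,0],[0,0,0],[0,0,0]],"translation":[[0,0,0],[0,0,-15],[0,0,-60],[0,0,-100],[0,0,-120]],"hand":[-1,-1,-1,-1,-1]}';python3 - <<'E'
from h import *
im=optics.get_image("top");cv2.imwrite("pics/t3.png",cv2.resize(im[150:300,380:580,::-1],None,fx=4,fy=4))
print(rect("top",loc(im,400,175,500,290,lambda a:(a.min(-1)>165)),65.5))
E
```

```text
t: 2.85
ee_pos: [532.5, -324.1, 65.4]
orientation: [3.132, 0.21, 0.007]
ft_force: [3.2, 0.2, 5.8]
width: 0.5
t: 3.35
ee_pos: [494.8, -329.3, 65.4]
orientation: [3.131, 0.209, 0.007]
ft_force: [1.8, 0.5, 7.3]
width: 0.3
t: 3.85
ee_pos: [494.4, -329.0, 188.0]
orientation: [3.131, 0.21, 0.007]
ft_force: [-0.3, -0.0, -0.8]
width: 0.6
[(array([ 585., -374.]), array([124.,  39.]), 8.1), (array([ 565., -232.]), array([141.,  11.]), 7.7), (array([ 531., -323.]), array([44., 39.]), 7.7)]
```

View pics/t3.png

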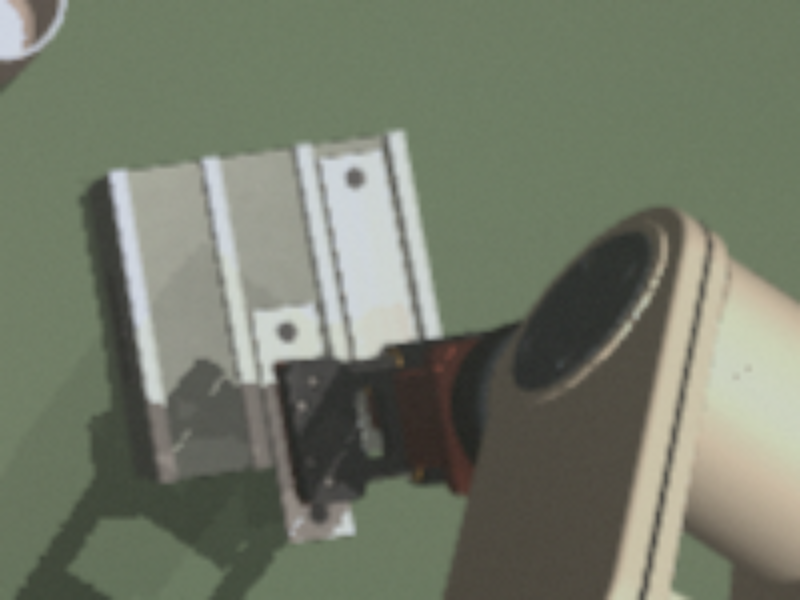

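Plate 1 slid as planned: its rear edge is at rack x'≈0, so it overhangs about 45 mm (its front end is at crop (320,537)). Next I grip it at x'≈-122.

```bash
python3 -c "
from h import *;print(pt('top',(460,284.2),65), go(432.6,-337.3,55))"
```

```text
[ 413.98179727 -337.52700757] [-64.2  -1.6 134.8]
```

```bash
python3 -m jog '{"delta_rot":[[0,0,0],[0,0,0],[0,0,0],[0,0,0],[0,0,0]],"translation":[[-30,-1,0],[-64,-1.5,0],[-64,-1.5,20],[-64,-1.5,50],[-64,-1.5,50]],"hand":[1,1,1,1,1]}'; python3 -m jog '{"delta_rot":[[0,0,0],[0,0,0],[0,0,0],[0,0,0],[0,0,0]],"translation":[[0,0,0],[0,0,25],[0,0,55],[0,0,84.5],[0,0,84.5]],"hand":[1,1,1,1,1]}';python3 -m jog '{"delta_rot":[[0,0,0],[0,0,0],[0,0,0],[0,0,0],[0,0,0]],"translation":[[0,0,0],[0,0,0],[0,0,0],[0,0,0],[0,0,0]],"hand":[0.2,-0.3,-1,-1,-1]}';python3 -m jog '{"delta_rot":[[0,0,0],[0,0,0],[0,0,0],[0,0,0]],"translation":[[0,0,0],[0,0,0],[0,0,0],[0,0,0]],"hand":[-1,-1,-1,-1]}'
```

```text
t: 4.4
ee_pos: [427.1, -333.5, 130.7]
orientation: [-3.131, -0.209, 0.007]
ft_force: [0.1, 0.6, -0.9]
width: 37.1
t: 4.9
ee_pos: [428.3, -334.0, 47.2]
orientation: [-3.132, -0.21, 0.005]
ft_force: [-0.6, 0.3, -0.8]
width: 77.2
t: 5.4
ee_pos: [429.7, -335.4, 49.6]
orientation: [3.134, 0.21, 0.001]
ft_force: [-0.1, 0.3, 0.4]
width: 43.7
t: 5.8
ee_pos: [429.5, -335.3, 49.0]
orientation: [3.134, 0.21, 0.001]
ft_force: [-0.9, -0.1, 2.9]
width: 39.3
```

```bash
python3 -m jog '{"delta_rot":[[0,0,0],[0,0,0],[0,0,0],[0,0,0],[0,0,0]],"translation":[[0,0,0],[0,0,0],[0,0,-6],[0,0,-6],[0,0,-6]],"hand":[0.1,0.1,0.1,0.1,-1]}'; python3 -m jog '{"delta_rot":[[0,0,0],[0,0,0],[0,0,0],[0,0,0],[0,0,0]],"translation":[[0,0,0],[0,0,0],[0,0,0],[0,0,0],[0,0,0]],"hand":[-1,-1,-1,-1,-1]}';python3 -m jog '{"delta_rot":[[0,0,0],[0,0,0],[0,0,0],[0,0,0],[0,0,0]],"translation":[[0,0,-10],[0,0,-25],[0,0,-45],[0,0,-70],[0,0,-70]],"hand":[-1,-1,-1,-1,-1]}'
python3 - <<'E'
from h import *
im=optics.get_image("top");org=lambda a:(a[...,0]-a[...,2]>60)&(a[...,0]>110)
print("case",rect("top",loc(im,255,180,380,295,org),48))
s=optics.get_image("side");cv2.imwrite("pics/s3.png",cv2.resize(s[100:300,230:500,::-1],None,fx=2.9,fy=2.9))
E
```

```text
t: 6.3
ee_pos: [429.5, -335.2, 55.0]
orientation: [3.134, 0.21, 0.001]
ft_force: [-0.2, -0.1, -0.2]
width: 43.0
t: 6.8
ee_pos: [429.3, -335.1, 54.8]
orientation: [3.135, 0.21, 0.0]
ft_force: [-0.2, 0.0, 1.3]
width: 39.6
t: 7.3
ee_pos: [431.2, -336.6, 128.8]
orientation: [3.13, 0.21, 0.008]
ft_force: [0.5, 0.6, 0.4]
width: 39.5
case [(array([525.,  47.]), array([220., 135.]), 5.7), (array([537., -67.]), array([220.,  85.]), 5.8)]
```

View pics/s3.png

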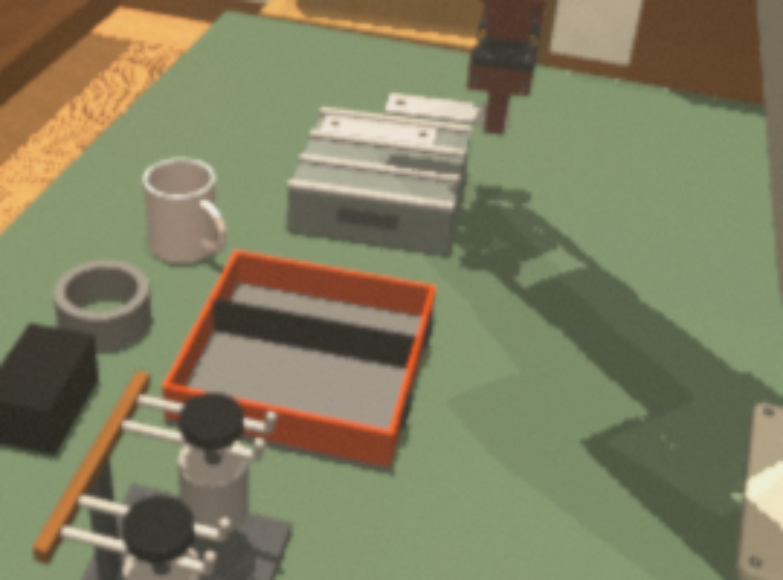

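```bash
python3 -c "
from h import *;print(go(470.6,39.4,129))"
```

```text
[  90.6 -365.9   -3.6]
```

```bash
python3 -m jog '{"delta_rot":[[0,0,0],[0,0,0.03],[0,0,0.03],[0,0,0.03],[0,0,0.03]],"translation":[[5,-20,0],[14,-55,0],[23,-92,0],[33,-132,0],[42,-172,0]],"hand":[-1,-1,-1,-1,-1]}';  python3 -m jog '{"delta_rot":[[0,0,0],[0,0,0],[0,0,0],[0,0,0],[0,0,0]],"translation":[[10,-40,0],[19,-80,0],[29,-120,0],[38,-155,0],[44,-180,0]],"hand":[-1,-1,-1,-1,-1]}'; python3 -m jog '{"delta_rot":[[0,0,0],[0,0,0],[0,0,0]],"translation":[[0,0,0],[0,0,0],[0,0,0]],"hand":[-1,-1,-1]}'; python3 -c "
from h import *;print(go(470.6,39.4,10));print(R.from_rotvec(get_obs()['orientation']).as_matrix().round(3).tolist())"
```

```text
t: 7.9
ee_pos: [447.2, -157.4, 123.9]
orientation: [-3.137, -0.162, 0.003]
ft_force: [0.2, 0.1, -0.5]
width: 39.6
t: 8.4
ee_pos: [472.4, 26.7, 123.9]
orientation: [-3.137, -0.165, 0.003]
ft_force: [0.1, -0.6, -0.7]
width: 39.5
t: 8.7
ee_pos: [472.5, 23.8, 124.3]
orientation: [3.137, 0.162, -0.002]
ft_force: [-0.6, 0.0, 0.2]
width: 39.5
[-1.000e-01 -1.580e+01  1.143e+02]
[[0.995, 0.103, -0.001], [0.103, -0.995, -0.0], [-0.001, 0.0, -1.0]]
```

```bash
python3 -m jog '{"delta_rot":[[0,0,0],[0,0,0],[0,0,0],[0,0,0],[0,0,0]],"translation":[[0,-16,0],[0,-16,30],[0,-16,65],[0,-16,95],[0,-16,110]],"hand":[-1,-1,-1,-1,-1]}';  python3 -m jog '{"delta_rot":[[0,0,0],[0,0,0],[0,0,0]],"translation":[[0,0,0],[0,0,1],[0,0,2.5]],"hand":[-1,-1,-1]}'; python3 -m jog '{"delta_rot":[[0,0,0],[0,0,0],[0,0,0],[0,0,0],[0,0,0]],"translation":[[0,0,0],[0,0,0],[0,0,0],[0,0,0],[0,0,0]],"hand":[-1,0.2,0.3,0.3,0.3]}'; python3 -m jog '{"delta_rot":[[0,0,0],[0,0,0],[0,0,0],[0,0,0],[0,0,0]],"translation":[[0,0,-20],[0,0,-60],[0,0,-100],[0,0,-140],[0,0,-140]],"hand":[0.3,0.3,0.3,-1,-1]}';python3 - <<'E'
from h import *
print(go(492,-325,150),get_obs()["qpos"])
E
```

```text
t: 9.2
ee_pos: [469.9, 39.1, 12.6]
orientation: [3.137, 0.16, -0.005]
ft_force: [0.3, -0.7, -0.5]
width: 39.6
t: 9.5
ee_pos: [472.2, 40.0, 13.2]
orientation: [3.137, 0.162, 0.003]
ft_force: [-0.2, -0.3, -0.7]
width: 39.8
t: 10.0
ee_pos: [471.6, 40.5, 12.5]
orientation: [-3.137, -0.163, -0.001]
ft_force: [0.5, -0.2, -0.3]
width: 57.0
t: 10.5
ee_pos: [474.7, 40.8, 156.9]
orientation: [-3.137, -0.163, -0.014]
ft_force: [0.5, -0.3, -0.1]
width: 44.8
[-20.8 365.6   6.9] [6.06668431e-02 3.00966800e-01 2.00793302e+00 3.71160730e-05
 8.23538310e-01 1.52747298e+00]
```

Run:
```python
from h import *
im=optics.get_image("top")
print(rect("top",loc(im,400,175,500,290,lambda a:(a.min(-1)>165)),65.5),go(587,-375,130))
cv2.imwrite("pics/t4.png",cv2.resize(im[140:300,240:520,::-1],None,fx=2.8,fy=2.8))
```

```text
[(array([ 577., -376.]), array([140.,  39.]), 7.9), (array([ 542., -235.]), array([188.,  10.]), 7.7), (array([ 550., -292.]), array([187.,   9.]), 7.7)] [ 69.9 425.2  25.2]
```

View pics/t4.png

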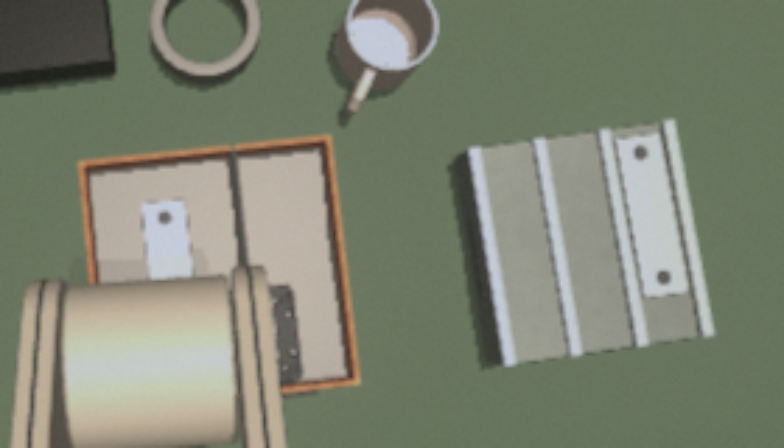

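Plate 1 lies in the wide bay, with its far end at about crop (165,205). The second plate is undisturbed.

```bash
python3 -m jog '{"delta_rot":[[0,0,0],[0,0,-0.03],[0,0,-0.03],[0,0,-0.03],[0,0,-0.03]],"translation":[[8,45,0],[16,90,0],[24,135,0],[32,180,0],[40,225,0]],"hand":[-1,-1,-1,-1,-1]}';  python3 -m jog '{"delta_rot":[[0,0,0],[0,0,0],[0,0,0],[0,0,0],[0,0,0]],"translation":[[8,40,0],[16,80,0],[24,120,0],[30,160,0],[35,195,0]],"hand":[-1,-1,-1,-1,-1]}'; python3 -m jog '{"delta_rot":[[0,0,0],[0,0,0],[0,0,0]],"translation":[[0,0,0],[0,0,0],[0,0,0]],"hand":[-1,-1,-1]}'
python3 - <<'E'
from h import *
print(go(587,-375,68),R.from_rotvec(get_obs()['orientation']).as_matrix().round(3).tolist())
E
```

```text
t: 11.05
ee_pos: [533.7, -180.6, 150.4]
orientation: [-3.133, -0.21, 0.004]
ft_force: [0.4, 0.7, 0.1]
width: 1.4
t: 11.55
ee_pos: [594.7, -369.2, 149.7]
orientation: [-3.133, -0.209, 0.004]
ft_force: [0.0, 0.4, 0.4]
width: 0.7
t: 11.85
ee_pos: [594.3, -366.2, 150.8]
orientation: [-3.133, -0.211, 0.004]
ft_force: [-0.1, -0.4, -0.1]
width: 0.7
[-8.2  7.9 82.8] [[0.991, 0.134, -0.002], [0.134, -0.991, 0.002], [-0.002, -0.002, -1.0]]
```

```bash
python3 -m jog '{"delta_rot":[[0,0,0],[0,0,0],[0,0,0],[0,0,0],[0,0,0]],"translation":[[-8,8,20],[-8,8,45],[-8,8,65],[-8,8,80],[-8,8,80]],"hand":[-1,-1,-1,-1,-1]}'; python3 -m jog '{"delta_rot":[[0,0,0],[0,0,0],[0,0,0],[0,0,0]],"translation":[[0,0,3],[0,0,5],[0,0,7],[0,0,7]],"hand":[-1,-1,-1,-1]}';python3 -c "
from h import *;print(get_obs()['ft_force'],go(587,-375,65))"
```

```text
t: 12.35
ee_pos: [587.0, -374.7, 69.9]
orientation: [-3.132, -0.212, 0.006]
ft_force: [0.4, 0.2, 0.1]
width: 0.1
t: 12.75
ee_pos: [588.6, -376.9, 65.8]
orientation: [3.134, 0.21, 0.001]
ft_force: [-0.0, 0.2, -0.1]
width: 0.7
[-0.01213725  0.15582563 -0.08688953] [-1.3 -2.1  0.8]
```

```bash
python3 -m jog '{"delta_rot":[[0,0,0],[0,0,0],[0,0,0],[0,0,0]],"translation":[[0,0,1],[0,0,1.8],[0,0,2.4],[0,0,2.4]],"hand":[-1,-1,-1,-1]}'
```

```text
t: 13.15
ee_pos: [588.9, -377.1, 65.3]
orientation: [3.134, 0.21, 0.002]
ft_force: [-3.1, 2.5, 13.5]
width: 0.6
```

```bash
python3 -m jog '{"delta_rot":[[0,0,0],[0,0,0],[0,0,0],[0,0,0],[0,0,0]],"translation":[[-6,0,0],[-14,0,0],[-22,0,0],[-31,0,0],[-40,0,0]],"hand":[-1,-1,-1,-1,-1]}'; python3 -m jog '{"delta_rot":[[0,0,0],[0,0,0],[0,0,0],[0,0,0],[0,0,0]],"translation":[[-9,0,0],[-18,0,0],[-28,0,0],[-38,0,0],[-46,0,0]],"hand":[-1,-1,-1,-1,-1]}'; python3 -m jog '{"delta_rot":[[0,0,0],[0,0,0],[0,0,0],[0,0,0],[0,0,0]],"translation":[[0,0,0],[0,0,-15],[0,0,-60],[0,0,-80],[0,0,-80]],"hand":[-1,-1,-1,-1,-1]}';python3 - <<'E'
from h import *
im=optics.get_image("top");cv2.imwrite("pics/t5.png",cv2.resize(im[150:300,380:580,::-1],None,fx=4,fy=4))
print(rect("top",loc(im,400,175,500,290,lambda a:(a.min(-1)>165)),65.5),go(440.3,-394.8,55))
E
```

```text
t: 13.65
ee_pos: [551.0, -383.4, 65.4]
orientation: [3.131, 0.21, 0.008]
ft_force: [1.8, 0.7, 8.7]
width: 0.3
t: 14.15
ee_pos: [505.3, -389.8, 65.4]
orientation: [3.131, 0.209, 0.008]
ft_force: [1.8, 0.7, 9.4]
width: 0.4
t: 14.65
ee_pos: [505.1, -389.7, 147.2]
orientation: [3.13, 0.21, 0.008]
ft_force: [0.8, -0.6, -0.7]
width: 0.4
[(array([ 542., -235.]), array([188.,  11.]), 7.7), (array([ 578., -289.]), array([133.,  11.]), 7.7), (array([ 542., -381.]), array([37., 38.]), 8.8)] [-64.2  -2.9  89.9]
```

View pics/t5.png

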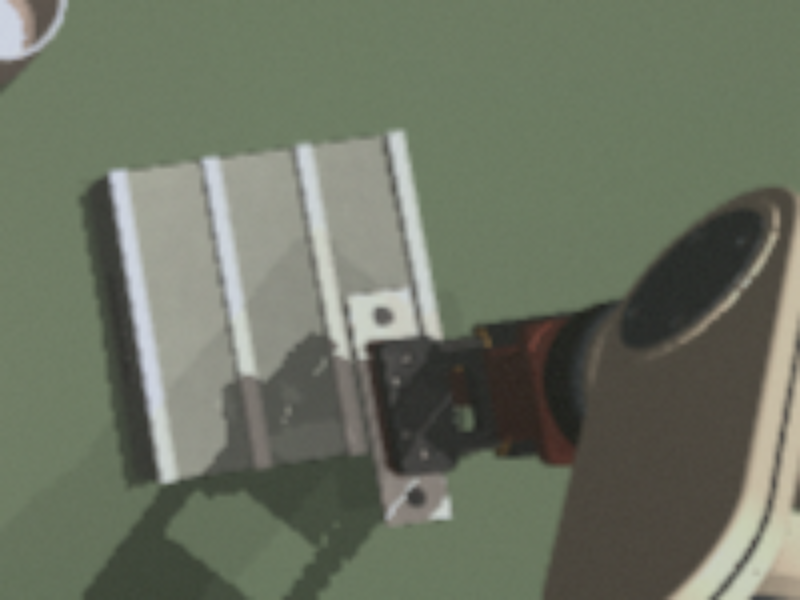

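Plate 2 slid the same way, with its rear edge at x'≈-1 and a similar overhang. Now I grip it.

```bash
python3 -m jog '{"delta_rot":[[0,0,0],[0,0,0],[0,0,0],[0,0,0],[0,0,0]],"translation":[[-30,-2,0],[-64,-3,0],[-64,-3,0],[-64,-3,0],[-64,-3,0]],"hand":[1,1,1,1,1]}'; python3 -m jog '{"delta_rot":[[0,0,0],[0,0,0],[0,0,0],[0,0,0],[0,0,0]],"translation":[[0,0,0],[0,0,25],[0,0,55],[0,0,83],[0,0,83]],"hand":[1,1,1,1,1]}';python3 -m jog '{"delta_rot":[[0,0,0],[0,0,0]],"translation":[[0,0,0],[0,0,0]],"hand":[0.3,0.1]}';python3 -c "
from h import *;print(go(440.3,-394.8,55))"
```

```text
t: 15.2
ee_pos: [440.0, -393.8, 142.5]
orientation: [-3.134, -0.21, -0.0]
ft_force: [0.5, -0.2, 0.4]
width: 36.9
t: 15.7
ee_pos: [438.0, -391.7, 56.4]
orientation: [-3.13, -0.211, 0.007]
ft_force: [-0.6, -0.0, 0.6]
width: 77.0
t: 15.9
ee_pos: [440.4, -394.4, 61.2]
orientation: [3.133, 0.211, 0.002]
ft_force: [0.5, 0.4, 0.1]
width: 67.8
[-0.2  0.4  6.2]
```

```bash
python3 -m jog '{"delta_rot":[[0,0,0],[0,0,0],[0,0,0],[0,0,0],[0,0,0]],"translation":[[0,0,3],[0,0,6],[0,0,6],[0,0,6],[0,0,6]],"hand":[0.1,0.1,-1,-1,-1]}';python3 -m jog '{"delta_rot":[[0,0,0],[0,0,0],[0,0,0],[0,0,0],[0,0,0]],"translation":[[0,0,0],[0,0,0],[0,0,0],[0,0,0],[0,0,0]],"hand":[-1,-1,-1,-1,-1]}'; python3 -m jog '{"delta_rot":[[0,0,0],[0,0,0],[0,0,0],[0,0,0],[0,0,0]],"translation":[[0,0,-10],[0,0,-25],[0,0,-45],[0,0,-70],[0,0,-70]],"hand":[-1,-1,-1,-1,-1]}'
python3 - <<'E'
from h import *
im=optics.get_image("top");org=lambda a:(a[...,0]-a[...,2]>60)&(a[...,0]>110)
print("case",rect("top",loc(im,255,180,380,295,org),48))
print("plate1",rect("top",loc(im,280,195,322,280,lambda a:a.min(-1)>165),13))
cv2.imwrite("pics/t6.png",cv2.resize(im[140:300,240:520,::-1],None,fx=2.8,fy=2.8))
print(go(470.6,39.4,129))
E
```

```text
t: 16.4
ee_pos: [439.4, -393.8, 54.1]
orientation: [3.134, 0.21, 0.0]
ft_force: [-0.1, -0.1, 0.8]
width: 39.3
t: 16.9
ee_pos: [439.4, -393.9, 54.0]
orientation: [3.134, 0.21, 0.0]
ft_force: [-1.0, -0.1, 2.2]
width: 39.3
t: 17.4
ee_pos: [441.3, -395.5, 128.1]
orientation: [3.13, 0.21, 0.008]
ft_force: [-0.1, -1.1, -0.8]
width: 39.3
case [(array([525.,  48.]), array([220., 134.]), 5.9), (array([537., -67.]), array([220.,  85.]), 5.8)]
plate1 [(array([528.,  45.]), array([204., 104.]), 0.2)]
[  87.8 -426.3   -4. ]
```

View pics/t6.png

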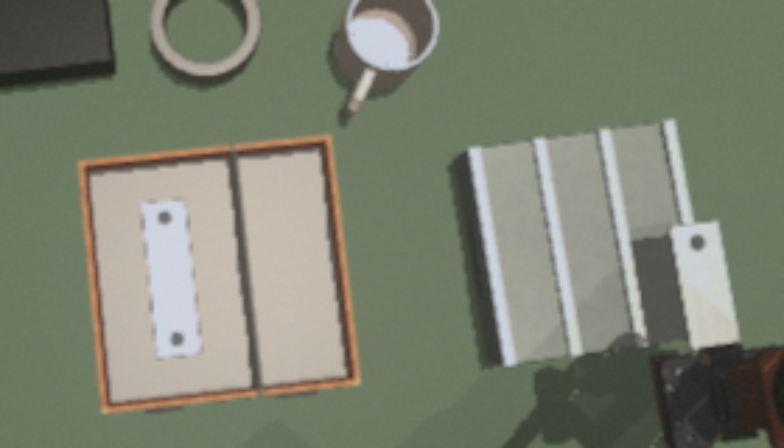

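Plate 1 lies flat in the middle of the wide bay (crop 171,278) and the case has not moved. Plate 2 is held level, so I'll stack it on top.

```bash
python3 -m jog '{"delta_rot":[[0,0,0],[0,0,0.03],[0,0,0.03],[0,0,0.03],[0,0,0.03]],"translation":[[5,-20,0],[14,-60,0],[23,-100,0],[33,-145,0],[42,-190,0]],"hand":[-1,-1,-1,-1,-1]}';  python3 -m jog '{"delta_rot":[[0,0,0],[0,0,0],[0,0,0],[0,0,0],[0,0,0]],"translation":[[10,-45,0],[19,-90,0],[29,-135,0],[38,-180,0],[44,-220,0]],"hand":[-1,-1,-1,-1,-1]}'; python3 -m jog '{"delta_rot":[[0,0,0],[0,0,0],[0,0,0]],"translation":[[0,0,0],[0,0,0],[0,0,0]],"hand":[-1,-1,-1]}'; python3 -c "
from h import *;print(go(473.6,39.7,16));print(R.from_rotvec(get_obs()['orientation']).as_matrix().round(3).tolist())"
```

```text
t: 17.95
ee_pos: [454.3, -197.0, 122.8]
orientation: [-3.136, -0.162, 0.003]
ft_force: [0.9, 0.6, -0.5]
width: 39.7
t: 18.45
ee_pos: [475.0, 26.4, 123.0]
orientation: [-3.137, -0.164, 0.003]
ft_force: [1.2, -0.0, -1.3]
width: 39.4
t: 18.75
ee_pos: [475.6, 23.3, 123.3]
orientation: [3.137, 0.163, -0.003]
ft_force: [-0.0, -0.8, -1.3]
width: 39.8
[-1.000e-01 -1.660e+01  1.073e+02]
[[0.995, 0.104, -0.002], [0.104, -0.995, -0.0], [-0.002, 0.0, -1.0]]
```

```bash
python3 -m jog '{"delta_rot":[[0,0,0],[0,0,0],[0,0,0],[0,0,0],[0,0,0]],"translation":[[0,-16.5,0],[0,-16.5,30],[0,-16.5,65],[0,-16.5,95],[0,-16.5,105]],"hand":[-1,-1,-1,-1,-1]}';  python3 -m jog '{"delta_rot":[[0,0,0],[0,0,0],[0,0,0]],"translation":[[0,0,0],[0,0,0],[0,0,1]],"hand":[-1,-1,-1]}'; python3 -m jog '{"delta_rot":[[0,0,0],[0,0,0],[0,0,0],[0,0,0],[0,0,0]],"translation":[[0,0,0],[0,0,0],[0,0,0],[0,0,0],[0,0,0]],"hand":[-1,0.2,0.3,0.3,0.3]}'; python3 -m jog '{"delta_rot":[[0,0,0],[0,0,0],[0,0,0],[0,0,0],[0,0,0]],"translation":[[0,0,-20],[0,0,-60],[0,0,-110],[0,0,-160],[0,0,-190]],"hand":[0.3,0.3,0.3,1,1]}';python3 - <<'E'
from h import *
im=optics.get_image("top")
for b in((130,230,165,265),(180,228,217,258)):
    m=loc(im,b[0],b[1],b[2],b[3],lambda a:a.max(-1)<62)
    cs,_=cv2.findContours(m.astype(np.uint8),0,1);c=max(cs,key=cv2.contourArea);(u,v),r=cv2.minEnclosingCircle(c)
    print("knob",u,v,r,pt("top",(u,v),168),r*2*890/412)
print(go(515.4,249.1,220))
E
```

```text
t: 19.25
ee_pos: [472.7, 38.5, 16.5]
orientation: [3.137, 0.159, -0.007]
ft_force: [-0.8, -0.7, 0.1]
width: 39.3
t: 19.55
ee_pos: [476.0, 39.6, 19.2]
orientation: [-3.137, -0.162, -0.004]
ft_force: [0.4, -0.4, -0.8]
width: 39.8
t: 20.05
ee_pos: [475.0, 40.0, 18.1]
orientation: [-3.137, -0.163, -0.0]
ft_force: [-0.9, -0.1, -0.5]
width: 56.6
t: 20.55
ee_pos: [475.9, 40.0, 211.5]
orientation: [-3.137, -0.163, -0.006]
ft_force: [0.5, -0.4, -0.6]
width: 70.0
knob 150.5 246.5 12.349188804626465 [508.08811877 359.27397158] 53.35329143746385
knob 198.0 241.0 10.440406799316406 [519.05558214 259.15334074] 45.10661189995923
[  58.8 -204.    -4.6]
```

```bash
python3 -m jog '{"delta_rot":[[0,0,0],[0,0,0.016],[0,0,0.016],[0,0,0.016],[0,0,0.016]],"translation":[[13,-45,-5],[26,-90,-5],[39,-135,-5],[52,-180,-5],[59,-204,-5]],"hand":[1,1,1,1,1]}'; python3 -m jog '{"delta_rot":[[0,0,0],[0,0,0],[0,0,0]],"translation":[[0,0,0],[0,0,0],[0,0,0]],"hand":[1,1,1]}'
python3 - <<'E'
from h import *
print(go(515.4,249.1,143),R.from_rotvec(get_obs()['orientation']).as_matrix().round(3).tolist(),get_obs()["qpos"])
E
```

```text
t: 21.1
ee_pos: [512.6, 252.1, 212.6]
orientation: [-3.138, -0.141, -0.001]
ft_force: [-0.1, -0.4, 0.6]
width: 87.7
t: 21.4
ee_pos: [511.9, 247.7, 212.5]
orientation: [3.138, 0.137, -0.002]
ft_force: [-1.4, 0.1, 0.8]
width: 87.9
[ 3.7 -1.1 69.5] [[0.996, 0.087, -0.001], [0.087, -0.996, -0.001], [-0.001, 0.001, -1.0]] [ 4.29956366e-01  3.53931378e-01  1.76407541e+00 -3.02454895e-04
  1.02488734e+00  1.91374067e+00]
```

```bash
python3 -m jog '{"delta_rot":[[0,0,0],[0,0,0],[0,0,0],[0,0,0],[0,0,0]],"translation":[[3.5,-1,0],[3.5,-1,25],[3.5,-1,50],[3.5,-1,69],[3.5,-1,69]],"hand":[1,1,1,1,1]}'; python3 -m jog '{"delta_rot":[[0,0,0],[0,0,0],[0,0,0],[0,0,0],[0,0,0]],"translation":[[0,0,0],[0,0,0],[0,0,0],[0,0,0],[0,0,0]],"hand":[0.6,0.3,-1,-1,-1]}'; python3 -m jog '{"delta_rot":[[0,0,0],[0,0,0],[0,0,0],[0,0,0]],"translation":[[0,0,0],[0,0,0],[0,0,0],[0,0,0]],"hand":[-1,-1,-1,-1]}'; python3 -m jog '{"delta_rot":[[0,0,0],[0,0,0],[0,0,0],[0,0,0],[0,0,0]],"translation":[[0,0,-5],[0,0,-10],[0,0,-15],[0,0,-20],[0,0,-20]],"hand":[-1,-1,-1,-1,-1]}'; python3 -m jog '{"delta_rot":[[0,0,0],[0,0,0],[0,0,0]],"translation":[[0,0,0],[0,0,0],[0,0,0]],"hand":[-1,-1,-1]}'
```

```text
t: 21.9
ee_pos: [514.4, 248.5, 141.6]
orientation: [3.137, 0.136, -0.007]
ft_force: [-0.4, 0.7, -0.0]
width: 87.8
t: 22.4
ee_pos: [516.1, 250.6, 144.5]
orientation: [-3.138, -0.138, -0.002]
ft_force: [-0.1, 2.7, 1.0]
width: 51.9
t: 22.8
ee_pos: [516.1, 250.6, 144.5]
orientation: [-3.138, -0.138, -0.001]
ft_force: [-0.4, 1.3, 5.9]
width: 49.5
t: 23.3
ee_pos: [516.2, 250.4, 164.7]
orientation: [-3.138, -0.138, -0.002]
ft_force: [0.5, 0.6, -3.0]
width: 49.3
t: 23.6
ee_pos: [515.6, 250.2, 163.6]
orientation: [3.138, 0.138, -0.001]
ft_force: [0.7, 1.0, -1.5]
width: 49.0
```

```bash
python3 -m jog '{"delta_rot":[[0,0,0],[0,0,0],[0,0,0],[0,0,0],[0,0,0]],"translation":[[-5,0,0],[-15,0,0],[-28,0,0],[-42,0,0],[-56,0,0]],"hand":[-1,-1,-1,-1,-1]}'; python3 -m jog '{"delta_rot":[[0,0,0],[0,0,0],[0,0,0],[0,0,0],[0,0,0]],"translation":[[-14,0,0],[-28,0,0],[-42,0,0],[-54,0,0],[-54,0,0]],"hand":[-1,-1,-1,-1,-1]}'
python3 - <<'E'
from h import *
s=optics.get_image("side");cv2.imwrite("pics/s4.png",cv2.resize(s[150:350,200:470,::-1],None,fx=2.9,fy=2.9))
im=optics.get_image("top");org=lambda a:(a[...,0]-a[...,2]>60)&(a[...,0]>110)
print("case",rect("top",loc(im,255,180,380,295,org),48))
E
```

```text
t: 24.1
ee_pos: [458.3, 245.0, 163.8]
orientation: [3.138, 0.138, -0.001]
ft_force: [-0.6, -0.1, -2.9]
width: 49.1
t: 24.6
ee_pos: [404.3, 240.2, 163.8]
orientation: [3.138, 0.139, -0.002]
ft_force: [0.9, -0.8, -2.9]
width: 48.8
case [(array([525.,  48.]), array([220., 134.]), 6.0), (array([537., -68.]), array([220.,  84.]), 6.1)]
```

View pics/s4.png

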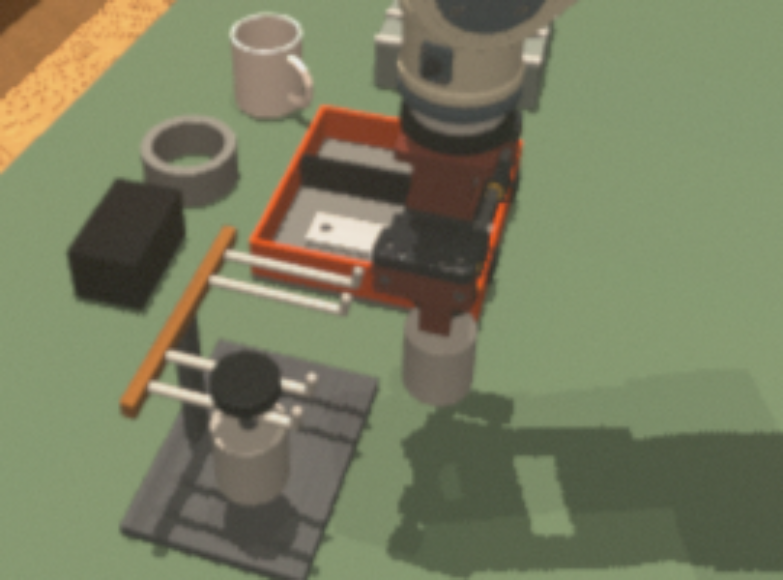

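The pot is clear of the fork and hanging upright, and the right fork is empty. Plate 2 is visible in the wide bay. Next I carry the pot to the far half of the narrow bay.

```bash
python3 -m jog '{"delta_rot":[[0,0,0],[0,0,-0.016],[0,0,-0.016],[0,0,-0.016],[0,0,-0.016]],"translation":[[0,0,-15],[0,10,-40],[8,40,-45],[25,78,-45],[45,118,-45]],"hand":[-1,-1,-1,-1,-1]}'; python3 -c "
from h import *;print(go(584.5,-59.5,206))"
```

```text
t: 25.2
ee_pos: [462.6, 126.2, 209.6]
orientation: [-3.137, -0.165, -0.003]
ft_force: [0.3, -0.3, -2.9]
width: 49.3
[101.7 197.4   3.7]
```

```bash
python3 -m jog '{"delta_rot":[[0,0,0],[0,0,0],[0,0,0],[0,0,0],[0,0,0]],"translation":[[20,40,0],[42,82,0],[64,124,0],[84,164,0],[100,195,0]],"hand":[-1,-1,-1,-1,-1]}'; python3 -m jog '{"delta_rot":[[0,0,0],[0,0,0],[0,0,0],[0,0,0]],"translation":[[0,0,0],[0,0,0],[0,0,0],[0,0,0]],"hand":[-1,-1,-1,-1]}'
python3 - <<'E'
from h import *
im=optics.get_image("top");org=lambda a:(a[...,0]-a[...,2]>60)&(a[...,0]>110)
print("case",rect("top",loc(im,255,180,380,295,org),48))
print(go(584.5,-59.5,96),R.from_rotvec(get_obs()['orientation']).as_matrix().round(3).tolist())
E
```

```text
t: 25.7
ee_pos: [583.0, -59.5, 208.9]
orientation: [3.137, 0.16, 0.002]
ft_force: [-0.5, 0.2, -3.4]
width: 49.3
t: 26.1
ee_pos: [580.5, -55.6, 208.8]
orientation: [-3.137, -0.165, 0.001]
ft_force: [0.0, 1.2, -3.3]
width: 48.9
case [(array([523.,  75.]), array([220.,  80.]), 5.1)]
[  3.5   4.3 112.9] [[0.994, 0.105, -0.0], [0.105, -0.994, 0.0], [-0.0, -0.0, -1.0]]
```

```bash
python3 -m jog '{"delta_rot":[[0,0,0],[0,0,0],[0,0,0],[0,0,0],[0,0,0]],"translation":[[3.5,4,0],[3.5,4,30],[3.5,4,60],[3.5,4,90],[3.5,4,108]],"hand":[-1,-1,-1,-1,-1]}'; python3 -m jog '{"delta_rot":[[0,0,0],[0,0,0],[0,0,0],[0,0,0],[0,0,0]],"translation":[[0,0,0],[0,0,0],[0,0,2],[0,0,4],[0,0,4]],"hand":[-1,-1,-1,-1,-1]}'
```

```text
t: 26.65
ee_pos: [584.1, -59.8, 98.9]
orientation: [-3.137, -0.164, 0.003]
ft_force: [0.6, 0.4, -1.6]
width: 49.4
t: 27.15
ee_pos: [585.4, -60.3, 97.6]
orientation: [3.137, 0.163, 0.002]
ft_force: [0.9, -0.2, -2.3]
width: 49.7
```

```bash
python3 -m jog '{"delta_rot":[[0,0,0],[0,0,0],[0,0,0],[0,0,0]],"translation":[[0,0,1],[0,0,2],[0,0,3],[0,0,3]],"hand":[-1,-1,-1,-1]}'; python3 -m jog '{"delta_rot":[[0,0,0],[0,0,0],[0,0,0],[0,0,0],[0,0,0]],"translation":[[0,0,0],[0,0,0],[0,0,0],[0,0,0],[0,0,0]],"hand":[0.3,0.6,0.6,0.6,0.6]}'; python3 -m jog '{"delta_rot":[[0,0,0],[0,0,0],[0,0,0],[0,0,0],[0,0,0]],"translation":[[0,0,-20],[0,0,-60],[0,0,-100],[0,0,-120],[0,0,-120]],"hand":[0.6,0.6,1,1,1]}'; python3 -c "
from h import *;print(go(506.8,358.8,213))"
```

```text
t: 27.55
ee_pos: [584.8, -60.2, 93.7]
orientation: [-3.137, -0.163, 0.001]
ft_force: [0.4, -0.4, -2.4]
width: 49.5
t: 28.05
ee_pos: [585.1, -60.2, 94.0]
orientation: [3.137, 0.163, 0.0]
ft_force: [0.2, -1.0, -0.0]
width: 70.2
t: 28.55
ee_pos: [587.0, -60.5, 217.4]
orientation: [3.136, 0.163, 0.01]
ft_force: [0.7, 0.3, 0.7]
width: 87.0
[ -36.4 -425.3    3.5]
```

```bash
python3 -m jog '{"delta_rot":[[0,0,0],[0,0,0],[0,0,0],[0,0,0],[0,0,0]],"translation":[[-4,-45,0],[-8,-90,0],[-12,-135,0],[-16,-180,0],[-20,-225,0]],"hand":[1,1,1,1,1]}'; python3 -m jog '{"delta_rot":[[0,0,0.016],[0,0,0.016],[0,0,0.016],[0,0,0.016],[0,0,0.016]],"translation":[[-4,-45,0],[-8,-90,0],[-12,-135,0],[-16,-180,0],[-17,-200,0]],"hand":[1,1,1,1,1]}'; python3 -m jog '{"delta_rot":[[0,0,0],[0,0,0],[0,0,0]],"translation":[[0,0,0],[0,0,0],[0,0,0]],"hand":[1,1,1]}'
python3 - <<'E'
from h import *
print(go(506.8,358.8,143),R.from_rotvec(get_obs()['orientation']).as_matrix().round(3).tolist(),get_obs()["qpos"])
im=optics.get_image("top");org=lambda a:(a[...,0]-a[...,2]>60)&(a[...,0]>110)
print("case",rect("top",loc(im,240,170,400,305,org),48))
cv2.imwrite("pics/t7.png",cv2.resize(im[140:300,120:400,::-1],None,fx=2.8,fy=2.8))
E
```

```text
t: 29.05
ee_pos: [540.4, 162.9, 212.3]
orientation: [3.137, 0.163, -0.003]
ft_force: [0.6, -0.8, -0.3]
width: 87.7
t: 29.55
ee_pos: [502.5, 361.5, 212.2]
orientation: [3.138, 0.142, -0.003]
ft_force: [-1.7, -0.9, 1.0]
width: 87.7
t: 29.85
ee_pos: [504.2, 357.0, 213.3]
orientation: [3.138, 0.136, -0.002]
ft_force: [-0.7, -0.3, -1.3]
width: 87.9
[ 2.8 -1.7 70.3] [[0.996, 0.086, -0.001], [0.086, -0.996, -0.001], [-0.001, 0.001, -1.0]] [ 5.96966261e-01  4.23700050e-01  1.65296387e+00 -3.79829034e-04
  1.06630253e+00  2.08141328e+00]
case [(array([530.,   2.]), array([220., 225.]), 5.8)]
```

View pics/t7.png

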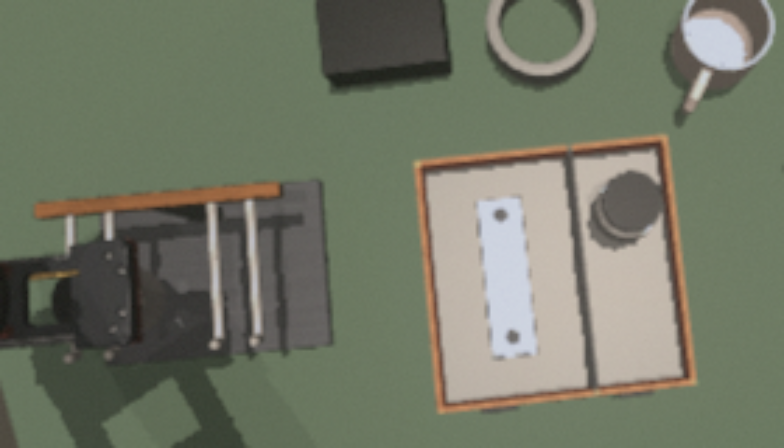

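The first pot stands upright in the far end of the narrow bay (crop 630,205). The plates are stacked flat and the case has not moved. Next is the left pot.

```bash
python3 -m jog '{"delta_rot":[[0,0,0],[0,0,0],[0,0,0],[0,0,0],[0,0,0]],"translation":[[2.5,-1.5,0],[2.5,-1.5,25],[2.5,-1.5,50],[2.5,-1.5,69],[2.5,-1.5,69]],"hand":[1,1,1,1,1]}'; python3 -m jog '{"delta_rot":[[0,0,0],[0,0,0],[0,0,0],[0,0,0],[0,0,0]],"translation":[[0,0,0],[0,0,0],[0,0,0],[0,0,0],[0,0,0]],"hand":[0.6,0.3,-1,-1,-1]}'; python3 -m jog '{"delta_rot":[[0,0,0],[0,0,0],[0,0,0],[0,0,0]],"translation":[[0,0,0],[0,0,0],[0,0,0],[0,0,0]],"hand":[-1,-1,-1,-1]}'; python3 -m jog '{"delta_rot":[[0,0,0],[0,0,0],[0,0,0],[0,0,0],[0,0,0]],"translation":[[0,0,-5],[0,0,-10],[0,0,-15],[0,0,-20],[0,0,-20]],"hand":[-1,-1,-1,-1,-1]}'; python3 -m jog '{"delta_rot":[[0,0,0],[0,0,0],[0,0,0]],"translation":[[0,0,0],[0,0,0],[0,0,0]],"hand":[-1,-1,-1]}'
```

```text
t: 30.4
ee_pos: [505.4, 358.6, 142.4]
orientation: [3.136, 0.136, -0.006]
ft_force: [-0.0, -0.0, -0.4]
width: 87.5
t: 30.9
ee_pos: [506.8, 360.9, 145.6]
orientation: [-3.137, -0.138, -0.002]
ft_force: [-0.1, 2.1, 1.0]
width: 51.1
t: 31.3
ee_pos: [506.8, 360.8, 145.6]
orientation: [-3.138, -0.138, -0.002]
ft_force: [-1.1, 1.6, 6.1]
width: 49.3
t: 31.8
ee_pos: [506.8, 360.6, 165.7]
orientation: [-3.138, -0.138, -0.002]
ft_force: [0.5, 0.7, -3.2]
width: 49.7
t: 32.1
ee_pos: [506.3, 360.2, 164.6]
orientation: [3.138, 0.138, -0.001]
ft_force: [-0.5, -0.7, -3.0]
width: 49.0
```

```bash
python3 -m jog '{"delta_rot":[[0,0,0],[0,0,0],[0,0,0],[0,0,0],[0,0,0]],"translation":[[-5,0,0],[-15,0,0],[-28,0,0],[-42,0,0],[-56,0,0]],"hand":[-1,-1,-1,-1,-1]}'; python3 -m jog '{"delta_rot":[[0,0,0],[0,0,0],[0,0,0],[0,0,0],[0,0,0]],"translation":[[-14,0,0],[-28,0,0],[-42,0,0],[-54,0,0],[-54,0,0]],"hand":[-1,-1,-1,-1,-1]}';python3 -m jog '{"delta_rot":[[0,0,0],[0,0,-0.016],[0,0,-0.016],[0,0,-0.016],[0,0,-0.016]],"translation":[[0,0,-15],[0,10,-40],[0,40,-45],[0,80,-45],[0,120,-45]],"hand":[-1,-1,-1,-1,-1]}'; python3 -c "
from h import *;print(go(492,-69,208))"
```

```text
t: 32.6
ee_pos: [449.0, 355.2, 164.9]
orientation: [3.138, 0.138, -0.001]
ft_force: [-0.3, -0.6, -3.2]
width: 49.1
t: 33.1
ee_pos: [395.1, 350.3, 164.8]
orientation: [3.138, 0.139, -0.002]
ft_force: [0.3, 0.0, -2.9]
width: 49.2
t: 33.6
ee_pos: [408.1, 230.4, 210.4]
orientation: [-3.137, -0.165, -0.003]
ft_force: [0.6, -0.0, -2.8]
width: 49.2
[ 52.  306.6   2.4]
```

```bash
python3 -m jog '{"delta_rot":[[0,0,0],[0,0,0],[0,0,0],[0,0,0],[0,0,0]],"translation":[[2,40,0],[6,80,0],[12,120,0],[20,160,0],[28,200,0]],"hand":[-1,-1,-1,-1,-1]}'; python3 -m jog '{"delta_rot":[[0,0,0],[0,0,0],[0,0,0],[0,0,0]],"translation":[[8,40,0],[16,80,0],[23,104,0],[23,104,0]],"hand":[-1,-1,-1,-1]}';python3 -m jog '{"delta_rot":[[0,0,0],[0,0,0],[0,0,0]],"translation":[[0,0,0],[0,0,0],[0,0,0]],"hand":[-1,-1,-1]}'
python3 - <<'E'
from h import *
im=optics.get_image("top");org=lambda a:(a[...,0]-a[...,2]>60)&(a[...,0]>110)
print("case",rect("top",loc(im,255,180,380,295,org),48))
print(go(492,-69,95),R.from_rotvec(get_obs()['orientation']).as_matrix().round(3).tolist())
cv2.imwrite("pics/t8.png",cv2.resize(im[140:300,220:500,::-1],None,fx=2.8,fy=2.8))
E
```

```text
t: 34.1
ee_pos: [456.9, 33.4, 210.3]
orientation: [3.137, 0.163, 0.002]
ft_force: [1.3, 0.2, -3.2]
width: 49.3
t: 34.5
ee_pos: [491.5, -68.9, 210.2]
orientation: [3.137, 0.157, 0.003]
ft_force: [-0.2, 0.3, -3.4]
width: 49.0
t: 34.8
ee_pos: [489.4, -65.0, 209.9]
orientation: [-3.137, -0.165, 0.0]
ft_force: [-0.0, -0.3, -2.5]
width: 49.3
case [(array([525.,  48.]), array([220., 133.]), 5.8), (array([626., -78.]), array([117.,  60.]), 50.6)]
[  2.2   4.2 114.9] [[0.994, 0.105, -0.0], [0.105, -0.994, 0.0], [-0.0, -0.0, -1.0]]
```

View pics/t8.png

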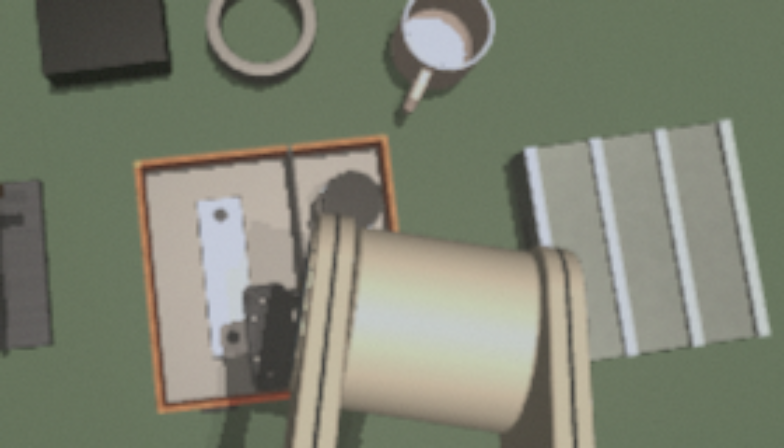

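The case is where it was and the first pot is still standing at crop (350,198). Now I set the second pot down in front of it.

```bash
python3 -m jog '{"delta_rot":[[0,0,0],[0,0,0],[0,0,0],[0,0,0],[0,0,0]],"translation":[[2,4,0],[2,4,30],[2,4,60],[2,4,90],[2,4,108]],"hand":[-1,-1,-1,-1,-1]}'; python3 -m jog '{"delta_rot":[[0,0,0],[0,0,0],[0,0,0],[0,0,0],[0,0,0]],"translation":[[0,0,0],[0,0,2],[0,0,4],[0,0,6],[0,0,6]],"hand":[-1,-1,-1,-1,-1]}'
```

```text
t: 35.35
ee_pos: [491.3, -69.3, 100.1]
orientation: [-3.137, -0.164, 0.003]
ft_force: [-0.1, 0.7, -3.4]
width: 48.9
t: 35.85
ee_pos: [492.5, -69.7, 96.5]
orientation: [3.137, 0.163, 0.002]
ft_force: [0.7, -0.5, -2.9]
width: 49.6
```

```bash
python3 -m jog '{"delta_rot":[[0,0,0],[0,0,0],[0,0,0],[0,0,0]],"translation":[[0,0,1],[0,0,1.5],[0,0,1.5],[0,0,1.5]],"hand":[-1,-1,-1,-1]}'; python3 -m jog '{"delta_rot":[[0,0,0],[0,0,0],[0,0,0],[0,0,0],[0,0,0]],"translation":[[0,0,0],[0,0,0],[0,0,0],[0,0,0],[0,0,0]],"hand":[0.3,0.6,0.6,0.6,0.6]}'; python3 -m jog '{"delta_rot":[[0,0,0],[0,0,0],[0,0,0],[0,0,0],[0,0,0]],"translation":[[0,0,-20],[0,0,-60],[0,0,-100],[0,0,-140],[0,0,-140]],"hand":[0.6,0.6,1,1,1]}'; python3 -m jog '{"delta_rot":[[0,0,0],[0,0,0],[0,0,0],[0,0,0],[0,0,0]],"translation":[[-10,40,0],[-20,80,0],[-30,120,0],[-40,160,0],[-50,200,0]],"hand":[1,1,1,1,1]}'; python3 -m jog '{"delta_rot":[[0,0,0],[0,0,0],[0,0,0],[0,0,0],[0,0,0]],"translation":[[-15,35,0],[-30,70,0],[-45,105,0],[-60,140,0],[-60,140,0]],"hand":[1,1,1,1,1]}';python3 - <<'E'
from h import *
im=optics.get_image("top");s=optics.get_image("side");org=lambda a:(a[...,0]-a[...,2]>60)&(a[...,0]>110)
print("case",rect("top",loc(im,240,170,400,305,org),48))
a=cv2.resize(im[130:300,120:400,::-1],(790,480))[:, 250:650];b=cv2.resize(s[140:340,200:400,::-1],(480,480))[:,:400]
cv2.imwrite("pics/f1.png",np.hstack([a,b]))
E
```

```text
t: 36.25
ee_pos: [492.3, -69.7, 94.7]
orientation: [3.137, 0.163, 0.001]
ft_force: [-0.2, -0.8, 1.5]
width: 49.3
t: 36.75
ee_pos: [492.1, -69.7, 94.4]
orientation: [-3.137, -0.163, -0.0]
ft_force: [-0.7, -0.0, 0.4]
width: 70.2
t: 37.25
ee_pos: [495.3, -70.2, 239.6]
orientation: [3.135, 0.163, 0.015]
ft_force: [0.6, 0.1, 0.5]
width: 87.0
t: 37.75
ee_pos: [462.3, -275.1, 233.6]
orientation: [-3.137, -0.163, 0.001]
ft_force: [0.3, 0.6, 0.2]
width: 88.0
t: 38.25
ee_pos: [416.4, -422.7, 233.5]
orientation: [3.137, 0.157, -0.001]
ft_force: [0.4, 0.3, 1.0]
width: 88.2
case [(array([525.,  48.]), array([220., 134.]), 5.9), (array([537., -68.]), array([220.,  85.]), 6.0)]
```

View pics/f1.png

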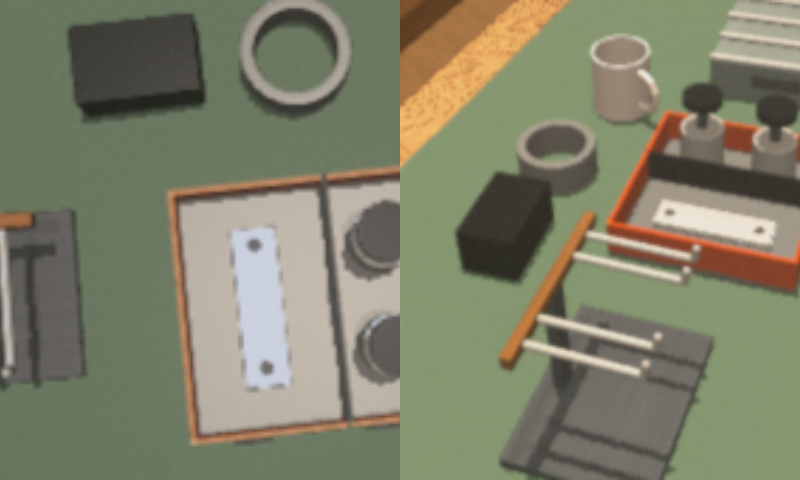

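Both pots stand upright in the narrow bay (left panel 380,235 and 385,347), and the forks are empty. The plates lie in one flat stack (260,308), and the tape, mug and battery look undisturbed.

```bash
python3 -c "
from workcell import ctrl;print(ctrl.close_job())"
```

```text
the job is handed in; nothing more can be done
None
```

The sensor kit is packed and the job is handed in, at about 38 s of robot time.

- **Plates:** There were two, in the middle and right grooves; the left groove was empty. Each was slid about 45 mm out over the rack's front edge, gripped and laid in the wide bay, the second on top of the first.
- **Pots:** Both were lifted about 19 mm to clear the fork tips, drawn out forwards and stood in the narrow bay, one behind the other.
- **Last checks:**
  - The final views show both pots upright and the plates in one flat stack. The two plates cannot be told apart in that view.
  - The case was where it started, and the forks were empty. The rack was empty when last seen fully, just before the second pot was set down.
  - The mug, tape and battery look undisturbed, judged by eye and not measured.
  - The arm was clear of everything, and the highest wrist force I read was about 14 N.
- **Anything that disagreed:** One early colour-mask fix on the right pot's knob was off by about 10 mm because arm shadow changed it. I used the first position, and the grip confirmed it. I saw no sign of the possible knock to a plate or the case.

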